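Flip the kiln lid shut and switch it on

TASK

Shut the loaded bench kiln and start it, pushing with the fingertips only: push the upright lid over from behind, on its metal outside, and ease it gently down, without letting it slam, until it is fully shut; then flip the toggle switch on the control box all the way over towards the kiln, and move clear. Do not touch the lid's soft white lining or take it by its handle, and leave the glassware and tools where they are: nothing is to be picked up.

Things in the scene. Friction and masses are not known exactly. Their poses are not given: they have to be found in the camera images.
- kiln: Heavy bench kiln, fixed; grey metal case 220 (x) x 250 mm (y), lower half 115 mm high, an open chamber 156 x 186 mm, floor 50 mm above the table. Origin: on the table under the case's centre, z up; x points from front to back (the hinge side), roughly to the robot's left (+y) within 20 degrees; y along the hinge. The control box (kiln x -200 to -116, 240 mm wide, top 88 mm high) is on the front.
- kiln_lid (a joint): Lid hinge, rad: 0 fully shut, 1.57 upright, more leans back past upright; stop 1.95. Starts open at 1.45 to 1.85. Axis along kiln y at kiln x +118, 115 mm above the table. Springs balance the lid and the hinge is stiff: it stays where it is left and takes 0.1 to 0.8 N m to move (under 5 N at 170 mm from the axis).
- lid_hinge (a point): Point on the hinge axis at the lid's mid width; turns with the lid: x from front edge to hinge, z out of the outer face. The lid is a grey metal tray 8 to 228 mm from the axis, 250 mm wide; its flat outer face is 55 mm from the plane through the axis on which it closes. Shut, that face is the top, 170 mm above the table; open, it is the back (kiln +x side), upper edge up to 343 mm high.
- lid_back (a point): Middle of the lid's width on the flat metal outer face of the lid (its back while it stands open, its top when shut), 170 mm from the hinge axis. Axes as lid_hinge: z points out of this face.
- lid_lining: The soft white fibre lining that fills the inner side of the lid (the side that faces the chamber when shut); easily damaged, not to be touched. It turns with the lid. Origin on the hinge axis at mid width.
- lid_handle: The lid's wooden bar handle, 100 mm long, 16 mm thick, standing 30 mm off the middle of the lid's front edge face (258 mm from the hinge axis). It turns with the lid and reaches up to 381 mm above the table while the lid is upright. Origin on the hinge axis at mid width.
- power_toggle (a joint): Steel bat-handle toggle switch standing on the control box, rad: 0 off (leans 0.4 rad to the front, away from the case), 0.8 on (leans 0.4 rad towards the case); these are its stops. Starts at 0 to 0.06. Axis parallel to kiln y, at kiln x -165, y +75, 88 mm above the table. It moves at about 2 N on its end and stays where it is left.
- toggle_tip (a point): The end of the toggle's bat handle, 45 mm from its axis (about 129 mm above the table at either stop); the handle is 10 mm thick there, 7 mm lower down.
- cup_in_kiln: Short mottled glass cup, 68 mm across, 58 mm high, standing in the kiln chamber. Origin: centre of its underside, z up.
- dish_in_kiln: Low mottled glass dish, 72 mm across, 42 mm high, standing in the kiln chamber beside the cup. Origin: centre of its underside, z up.
- tumbler_front: Mottled glass tumbler, 80 mm across, 98 mm high, standing on the table before the kiln's control box. Origin: centre of its underside, z up.
- tumbler_tall: Mottled glass tumbler, 82 mm across, 118 mm high, standing on the table. Origin: centre of its underside, z up.
- tumbler_short: Mottled glass tumbler, 88 mm across, 78 mm high, standing on the table. Origin: centre of its underside, z up.
- optic_mould: Cup-shaped aluminium optic mould, 92 mm across its foot, 94 mm high, standing on the table behind the kiln's hinge. Origin: centre of its underside, z up.
- paddle: Flat wooden paddle lying on the table, about 315 mm long along its x (round grip to -x), blade 90 mm wide, 14 mm thick; the grip 18 mm. Origin: on its underside, 60 mm behind the blade's centre.
- jacks: Steel jacks (large spring tongs with two straight blades) lying on the table, about 250 mm long along their x, 65 mm wide, 13 mm thick. Origin: on the underside, about the middle.

How it is judged (in metres and radians):
On the way, in this order (a step that is already met when the one before it is completed fails the run):
1. the kiln's lid is pushed fully shut while the switch is still off (value of joint kiln_lid below 0.04 rad and value of joint power_toggle below 0.4 rad), for 0.2 s.
2. then the toggle is flipped over to on, with the lid still shut (value of joint power_toggle above 0.7 rad and value of joint kiln_lid below 0.04 rad), for 0.2 s.
At the end, for the whole second after the job is handed in: The lid is fully shut (joint below 0.04 rad) and still, the toggle is over to on (above 0.7 of 0.8 rad); the two pieces in the kiln stand upright within 20 mm of where they were, and the glassware, mould and tools outside lie or stand within 30 mm of where they were (all of step 2 and angular speed of lid_lining below 0.05 rad/s and distance of each of cup_in_kiln, dish_in_kiln from where it was at the start of the episode below 0.02 m and angle between each of cup_in_kiln, dish_in_kiln, tumbler_front, tumbler_tall, tumbler_short, optic_mould's own z axis and vertical below 0.15 rad and distance of each of tumbler_front, tumbler_tall, tumbler_short, optic_mould, paddle, jacks from where it was at the start of the episode below 0.03 m); the robot touches nothing.
It fails at once if the lid slams or is flung shut (falls faster than 2 rad/s, about 0.45 m/s at its front edge) (velocity of joint kiln_lid below -2 rad/s).
It fails at once if the lid's soft lining is touched, or the lid is moved by its handle (contact force between any of the fingers, the arm and lid_lining above 0.5 N or contact force between the fingers and lid_handle above 2 N).
It fails at once if the switch is turned on while the lid is open (value of joint kiln_lid above 0.1 rad and value of joint power_toggle above 0.5 rad).
It fails at once if a piece in the kiln is shifted, knocked over or lifted (distance of any of cup_in_kiln, dish_in_kiln from where it was at the start of the episode above 0.02 m or angle between any of cup_in_kiln, dish_in_kiln's own z axis and vertical above 0.35 rad).
It fails at once if glassware, mould or a tool on the table is shifted, knocked over, lifted or carried (distance of any of tumbler_front, tumbler_tall, tumbler_short, optic_mould, paddle, jacks from where it was at the start of the episode above 0.03 m or height (world z) of any of tumbler_front, tumbler_tall, tumbler_short, optic_mould, paddle, jacks above 0.02 m).
It also fails if it takes over 51 s, if anything falls off the work surface, if the arm or the gripper's body presses on something with over 40 N, if the wrist force passes 120 N, or if a joint passes its speed limit or range.

ROBOT

A 6-joint arm with a two-finger parallel gripper is mounted at the origin on the work surface. World frame = base frame: x ahead of the robot, y to its left, z up, the work surface at z = 0. Lengths are in mm, angles in rad, forces in N, time in s.
With the tool pointing down it reaches from about 350 to 775 mm from the base axis. Payload 7.3 kg.
Tool frame: the origin (TCP) lies at the very end of the fingers, on their centre line; the grasp point (between the pads) lies bot.grip_point_offset behind it (bot.grip_point_offset is the distance from the TCP to the grasp point, in mm); z points along the fingers, y is the line along which they close (so a half turn about z gives the same grasp; the last joint's range is limited). The gripper opens to 92 mm and grips with 3 to 60 N. Pads are 19 mm wide; open, the fingers measure 130 mm over their backs; the gripper's body (75 mm by 190 mm) begins 47 mm behind the grasp point.
Start: joints at [-1.444, 0.342, 1.524, -0, 1.275, -0.146], TCP at [141.472, -505.599, 226.741] pointing down, gripper open.
Joint ranges: [-2.53, 2.53], [-0.77, 2.02], [0.04, 2.7], [-1, 4.14], [0.28, 2.66], [-3.11, 3.11]. Speed limits (rad/s): [2.57, 2.57, 3.14, 3.14, 3.14, 3.14].

INTERFACE

Orientations are given as [roll, pitch, yaw] about the fixed x, y, z axes, in that order (R = Rz(yaw) Ry(pitch) Rx(roll)).
In Python, from plant import bot gives the robot as it stands. The module is installed in compiled form; this text tells all that it offers.
- The arm moves only by the tool carry_out, never from a script. Its argument "plan" is a list of rows, each an object of numbers: "tx", "ty", "tz": the shift along the world's x, y, z in mm; "rx", "ry", "rz": the turn, a rotation vector about the world's x, y, z in rad. A call has 1 to 12 rows; each row shifts and turns the commanded pose from where the row before left it; what a row does not reach is not made up. A row lasts 1/10 s, in which the tool goes at most 50 mm and 8.59 degrees, less where a joint would pass 70% of its speed; a pose out of reach is approached as far as the arm can. A call with a gripper value outside its range is refused whole. "gripper" is the closure, from 0 (fully open) to 1 (shut), set as the call begins (left out, the last holds). The fingers move at their own pace and stop on an object; the grip force is fixed at half the most. Time passes only in rows, so rows that do not move let the fingers close. It gives the time, the measured TCP pose, the force, the opening and the grip force at its end, in the units of the state.
- bot.get_obs(): the state, without advancing time (a new reading comes with each control period).
- bot.capture(name): name is "scene" or "top"; returns the picture (480x640x3 uint8, red, green, blue); there is no depth.
- bot.camera_model(name): a dict with "camera_matrix" (3x3 intrinsics, pixels), "R" (3x3) and "t" (3): a world point X has camera coordinates R X + t. Camera axes: x right, y down, z forward; pixel columns grow to the right and rows downward; lengths in mm; the calibration is good to about 2 mm. A picture is of the moment at which its call begins. camera_model takes no time and is no camera call.
- bot.close_job(): hands the job in; it is judged then, once.
The state is a dict: "time": time; "joint_positions": joint angles; "dq": joint speeds; "tau": joint torques, N m; "tool_pos": TCP position; "tcp_rot": TCP orientation; "contact_force": force on the tool from outside, world axes, zero at the start; "moment": the same for the moment, N m; "grip_width": finger opening in mm; "finger_force": force on a finger pad.
Only numpy, scipy, OpenCV 4.12 (cv2) and the standard library are available. Lean on these libraries where they do the work, as an engineer would, in place of code of your own. Each camera call takes 0.05 s, during which the arm holds its last target. There are 200 camera calls.

## Working session

There is one attempt and no reset: what is moved stays moved. The work goes in short steps, Python scripts to look and compute and a tool call to move; the robot and the scene stay as the last step left them, time stands still between calls to the robot, and variables do not carry over. Pictures are saved under pics/ and viewed, at most 10 in all, crops included, and the job is handed in when it is done.

Besides the shell and the picture viewer there is one more tool, called after "Request:" as name(argument=value, ...), one argument or row to a line, values as JSON. carry_out: Moves the arm, as the interface text tells. Its arguments: {"type":"object","properties":{"plan":{"type":"array"},"gripper":{"type":"number"}},"required":["plan"]}

```bash
mkdir -p pics; python3 - <<'E'
from plant import bot
import cv2,numpy as np
for n in("scene","top"):
    im=bot.capture(n);cv2.imwrite(f"pics/{n}0.png",im[:,:,::-1])
    c=bot.camera_model(n);R=np.array(c["R"]);print(n,np.round(c["camera_matrix"],1).tolist(),np.round(R,3).tolist(),np.round(c["t"],1),np.round(-R.T@np.array(c["t"])))
print(bot.get_obs(),bot.grip_point_offset)
E
```

```text
scene [[541.2, 0.0, 323.8], [0.0, 541.2, 241.4], [0.0, 0.0, 1.0]] [[0.939, 0.344, 0.004], [0.271, -0.733, -0.624], [-0.212, 0.587, -0.781]] [-554.6  -51.3 1944.1] [ 946. -988. 1489.]
top [[565.4, 0.0, 319.7], [0.0, 565.4, 235.8], [0.0, 0.0, 1.0]] [[-0.001, -1.0, -0.015], [-0.995, 0.003, -0.103], [0.103, 0.015, -0.995]] [  36.2  571.8 1407.9] [ 424.   14. 1460.]
{'time': 0.1, 'joint_positions': array([-1.44398128e+00,  3.42674181e-01,  1.52488493e+00, -6.90632080e-06,
        1.27539268e+00, -1.46011488e-01]), 'dq': array([ 0.00070963, -0.00127332, -0.00360739,  0.00154183, -0.00089624,
        0.00136435]), 'tau': array([ 4.05350802e-04, -4.32006776e+01, -2.44692349e+01,  7.17993546e-02,
        5.25965681e-02, -5.92065226e-05]), 'tool_pos': array([ 141.43318743, -505.23292494,  226.11624878]), 'tcp_rot': array([-3.14024702e+00, -1.91210455e-04,  2.72828425e-01]), 'contact_force': array([ 0.9966236 ,  0.2818615 , -0.08005033]), 'moment': array([ 0.07492836, -0.02433601, -0.03475221]), 'finger_force': 0.0, 'grip_width': 91.76704362532807} 18.8
```

View pics/scene0.png

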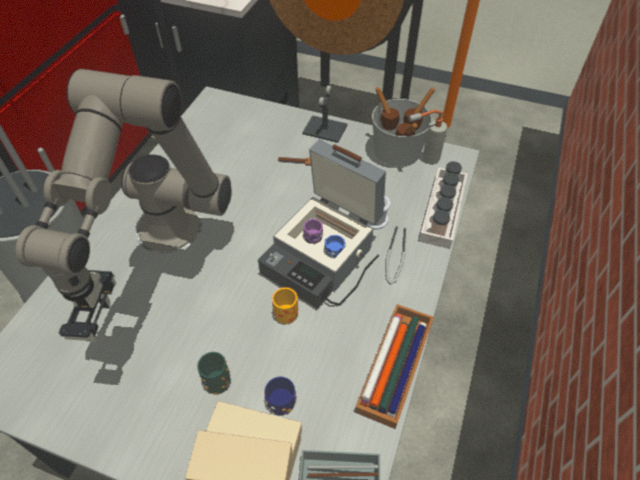

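View pics/top0.png

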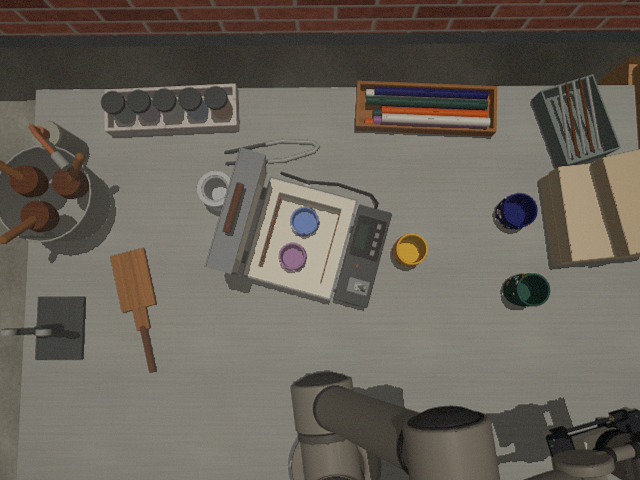

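The top view shows the kiln around (300,240), with the lid at left (235,210), the mould behind it (213,190) and the control box at right with the switch near (357,286). The scene view confirms the lid is about upright. I'll zoom in to get corners.

```bash
python3 - <<'E'
import cv2
a=cv2.imread("pics/top0.png")[140:315,190:400];b=cv2.imread("pics/scene0.png")[135:310,250:460]
cv2.imwrite("pics/c1.png",cv2.resize(a,(798,665)[:2] if 0 else (720,600),interpolation=cv2.INTER_CUBIC))
cv2.imwrite("pics/c2.png",cv2.resize(b,(720,600),interpolation=cv2.INTER_CUBIC))
E
```

```text
(no output)
```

View pics/c1.png

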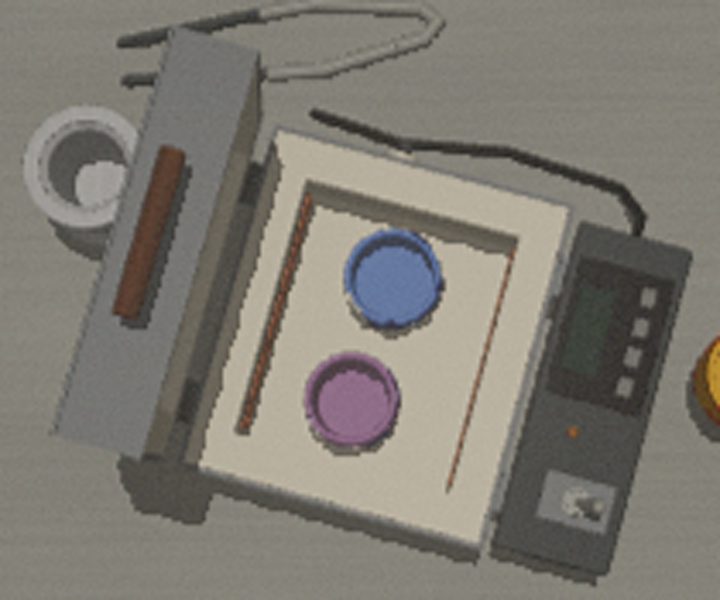

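View pics/c2.png

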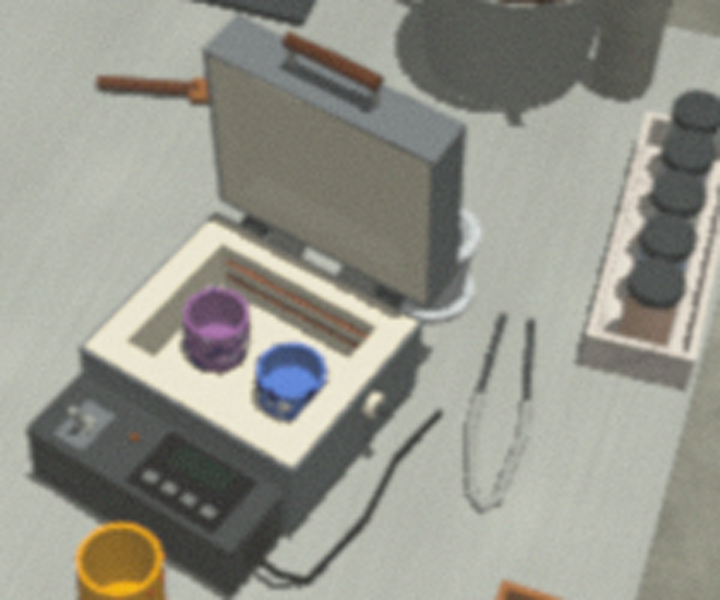

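```bash
cat > h.py <<'E'
import numpy as np, cv2
from plant import bot
C={n:bot.camera_model(n) for n in("scene","top")}
for c in C.values():
    for k in c:c[k]=np.array(c[k],float)
def ray(n,uv):
    c=C[n];o=-c["R"].T@c["t"];d=c["R"].T@np.linalg.inv(c["camera_matrix"])@[*uv,1];return o,d/np.linalg.norm(d)
def plane(n,uv,z):
    o,d=ray(n,uv);return o+d*(z-o[2])/d[2]
def tri(u1,u2):
    o1,d1=ray("top",u1);o2,d2=ray("scene",u2)
    s=np.linalg.lstsq(np.c_[d1,-d2],o2-o1,rcond=None)[0]
    p,q=o1+s[0]*d1,o2+s[1]*d2;return (p+q)/2,np.linalg.norm(p-q)
def ct(p):return np.array(p)/(720/210)+[190,140]
def cs(p):return np.array(p)/(720/210)+[250,135]
E
cat > m.py <<'E'
from h import *
K=np.array([[110,-125],[-110,-125],[-110,125],[110,125]])
B=np.array([[-116,-120],[-200,-120],[-200,120],[-116,120]])
tp=[(278,130),(572,208),(476,545),(200,465)]; sp=[(418,325),(293,467),(82,350),(217,218)]
tb=[(583,225),(692,252),(605,573),(492,550)]
P=[];Q=[]
for k,a,b in zip(K,tp,sp):
    t,r=tri(ct(a),cs(b));print(k,t.round(),round(r,1));P.append(plane("top",ct(a),115)[:2]);Q.append(plane("scene",cs(b),115)[:2])
def fit(L,W):
    L=np.array(L,float);W=np.array(W);l=L-L.mean(0);w=W-W.mean(0)
    a=np.arctan2((l[:,0]*w[:,1]-l[:,1]*w[:,0]).sum(),(l*w).sum());R=np.array([[np.cos(a),-np.sin(a)],[np.sin(a),np.cos(a)]])
    t=W.mean(0)-R@L.mean(0);print("yaw",a.round(4),"o",t.round(1),"res",np.linalg.norm(L@R.T+t-W,axis=1).round(1));return R,t
fit(K,P);fit(K,Q);fit(B,[plane("top",ct(a),88)[:2] for a in tb])
R,t=fit(np.r_[K,K],P+Q)
for nm,a,b in(("outer near",(52,432),(240,15)),("outer far",(172,27),(466,128)),("inner near",(143,457),(205,50)),("inner far",(260,55),(430,160)),("toggle",(588,507),(73,410))):
    p,r=tri(ct(a),cs(b));k=R.T@(p[:2]-t);print(nm,p.round(),"kiln",k.round(),round(r,1),"ang",(np.arctan2(p[2]-115,-(k[0]-118))-(np.arctan2(55,228) if "outer" in nm else 0)).round(3))
for n,uv,z in(("mould",(88,160),94),("jackend",(125,80),13)):
    p=plane("top",ct(uv),z);print(n,p.round(),(R.T@(p[:2]-t)).round())
p=plane("top",(411,242),98);print("tumbler",(R.T@(p[:2]-t)).round())
E
python3 m.py
```

```text
[ 110 -125] [705. 152. 108.] 0.5
[-110 -125] [648. -55. 115.] 1.6
[-110  125] [412.  12. 106.] 1.7
[110 125] [472. 205. 118.] 8.6
yaw 1.3105 o [558.2  77.9] res [ 3.3  5.8  9.3 13. ]
yaw 1.3016 o [561.2  76.6] res [5.8 8.9 3.6 7.2]
yaw 1.2995 o [557.9  81.2] res [3.3 1.4 4.5 2.1]
yaw 1.306 o [559.7  77.2] res [ 5.   7.2  9.  12.5  5.7  7.5  4.7  8.9]
outer near [481. 258. 345.] kiln [153. 123.] 2.5 ang 1.487
outer far [719. 192. 340.] kiln [ 152. -124.] 0.2 ang 1.484
inner near [466. 205. 341.] kiln [ 99. 124.] 2.0 ang 1.487
inner far [702. 139. 344.] kiln [  97. -121.] 0.5 ang 1.478
toggle [438. -65. 118.] kiln [-170.   80.] 2.5 ang 0.01
mould [687. 290.  94.] [238. -68.]
jackend [765. 279.  13.] [ 248. -145.]
tumbler [-257.  -59.]
```

Request:
carry_out(
  plan=[
    {"tx":32,"ty":23,"tz":25,"rz":0.1},
    {"tx":32,"ty":23,"tz":25,"rz":0.1},
    {"tx":32,"ty":23,"tz":25,"rz":0.1},
    {"tx":32,"ty":23,"tz":25,"rz":0.1},
    {"tx":32,"ty":23,"tz":25,"rz":0.1},
    {"tx":32,"ty":23,"tz":25,"rz":0.1},
    {"tx":32,"ty":23,"tz":25,"rz":0.1},
    {"tx":32,"ty":23,"tz":25,"rz":0.1},
    {"tx":8,"ty":48,"rz":0.06},
    {"tx":8,"ty":48,"rz":0.06},
    {"tx":8,"ty":48,"rz":0.06},
    {"tx":8,"ty":48,"rz":0.05},
  ],
  gripper=1,
)

```text
invalid input at $.plan[0]: expected keys tx, ty, tz, rx, ry, rz
```

Request:
carry_out(
  plan=[
    {"tx":32,"ty":23,"tz":25,"rx":0,"ry":0,"rz":0.1},
    {"tx":32,"ty":23,"tz":25,"rx":0,"ry":0,"rz":0.1},
    {"tx":32,"ty":23,"tz":25,"rx":0,"ry":0,"rz":0.1},
    {"tx":32,"ty":23,"tz":25,"rx":0,"ry":0,"rz":0.1},
    {"tx":32,"ty":23,"tz":25,"rx":0,"ry":0,"rz":0.1},
    {"tx":32,"ty":23,"tz":25,"rx":0,"ry":0,"rz":0.1},
    {"tx":32,"ty":23,"tz":25,"rx":0,"ry":0,"rz":0.1},
    {"tx":32,"ty":23,"tz":25,"rx":0,"ry":0,"rz":0.1},
    {"tx":8,"ty":48,"tz":0,"rx":0,"ry":0,"rz":0.06},
    {"tx":8,"ty":48,"tz":0,"rx":0,"ry":0,"rz":0.06},
    {"tx":8,"ty":48,"tz":0,"rx":0,"ry":0,"rz":0.06},
    {"tx":8,"ty":48,"tz":0,"rx":0,"ry":0,"rz":0.05},
  ],
  gripper=1,
)

```text
time: 1.3
tool_pos: [429.3, -127.7, 426.4]
tcp_rot: [-3.141, -0.0, 1.305]
contact_force: [1.2, -0.8, -0.0]
grip_width: 2.3
finger_force: 0.0
```

Request:
carry_out(
  plan=[
    {"tx":2,"ty":48,"tz":0,"rx":0,"ry":0,"rz":0},
    {"tx":2,"ty":48,"tz":0,"rx":0,"ry":0,"rz":0},
    {"tx":2,"ty":48,"tz":0,"rx":0,"ry":0,"rz":0},
    {"tx":2,"ty":48,"tz":0,"rx":0,"ry":0,"rz":0},
    {"tx":2,"ty":48,"tz":0,"rx":0,"ry":0,"rz":0},
    {"tx":2,"ty":48,"tz":0,"rx":0,"ry":0,"rz":0},
    {"tx":2,"ty":48,"tz":0,"rx":0,"ry":0,"rz":0},
    {"tx":2,"ty":48,"tz":0,"rx":0,"ry":0,"rz":0},
    {"tx":2,"ty":48,"tz":0,"rx":0,"ry":0,"rz":0},
    {"tx":35,"ty":10,"tz":0,"rx":0,"ry":0,"rz":0},
    {"tx":35,"ty":10,"tz":0,"rx":0,"ry":0,"rz":0},
    {"tx":40,"ty":0,"tz":0,"rx":0,"ry":0,"rz":0},
  ],
)

```text
time: 2.5
tool_pos: [557.6, 324.3, 426.3]
tcp_rot: [-3.141, 0.0, 1.306]
contact_force: [1.2, 1.5, 0.4]
grip_width: 0.8
finger_force: 0.0
```

```bash
python3 -c "
from plant import bot
o=bot.get_obs();print(o['joint_positions'].round(3),o['tool_pos'].round(1))"
```

```text
[0.408 0.562 0.641 0.    1.939 0.673] [557.6 324.3 426.3]
```

Request:
carry_out(
  plan=[
    {"tx":0,"ty":0,"tz":-30,"rx":-0.125,"ry":0.034,"rz":0},
    {"tx":0,"ty":0,"tz":-30,"rx":-0.125,"ry":0.034,"rz":0},
    {"tx":0,"ty":0,"tz":-30,"rx":-0.125,"ry":0.034,"rz":0},
    {"tx":0,"ty":0,"tz":-30,"rx":-0.125,"ry":0.034,"rz":0},
    {"tx":0,"ty":0,"tz":0,"rx":0,"ry":0,"rz":0},
  ],
)

```text
time: 3.0
tool_pos: [556.1, 324.3, 295.1]
tcp_rot: [-3.127, 0.533, 1.315]
contact_force: [0.1, -0.0, -2.2]
grip_width: 0.4
finger_force: 0.0
```

```bash
python3 -c "
from h import *
o=bot.get_obs();print(o['joint_positions'].round(3),o['tool_pos'].round(1))
from scipy.spatial.transform import Rotation as r
M=r.from_euler('xyz',o['tcp_rot']).as_matrix();print(M.round(2))
a=bot.capture('top')[140:315,190:400,::-1];b=bot.capture('scene')[135:310,250:460,::-1]
cv2.imwrite('pics/d.png',cv2.resize(np.hstack([a,b]),(800,333)))"
```

```text
[ 0.573  0.86   0.548 -0.399  2.117  0.691] [556.1 324.3 295.1]
[[ 0.22  0.97 -0.14]
 [ 0.83 -0.26 -0.49]
 [-0.51 -0.01 -0.86]]
```

View pics/d.png

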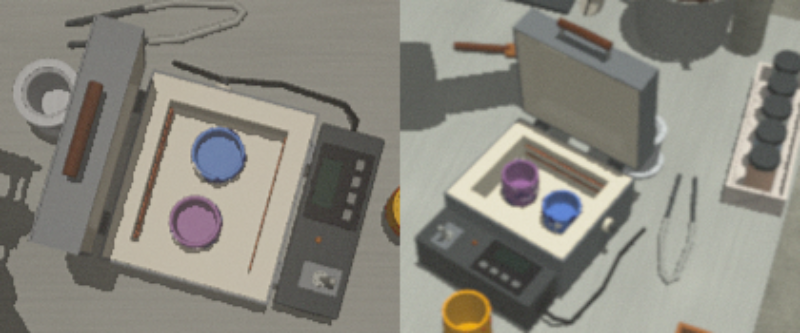

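The tool is behind the lid and the lid is unmoved, about 1.48 rad. I'll work out the arc.

```bash
cat > arc.py <<'E'
import numpy as np,sys
from plant import bot
a0,a1,n,r,d=map(float,sys.argv[1:6]);n=int(n)
ex=np.array([np.cos(1.303),np.sin(1.303)]);ey=np.array([-ex[1],ex[0]]);o=np.array([559,79.])
p=bot.get_obs()["tool_pos"];q=p[:2]-o
print("kiln now",q@ex,q@ey,p[2])
th=np.linspace(a0,a1,n+1);kx=118-r*np.cos(th)+d*np.sin(th);z=115+r*np.sin(th)+d*np.cos(th)
print("first",kx[0].round(1),z[0].round(1),"delta",((kx[0]-q@ex)*ex).round(1),(z[0]-p[2]).round(1))
for i in range(n):print(i,((kx[i+1]-kx[i])*ex).round(1),(z[i+1]-z[i]).round(1))
E
python3 arc.py 1.485 -0.015 30 178 60
```

```text
kiln now 234.7796731061393 65.96389845917984 305.41761290883056
first 162.5 297.5 delta [-19.1 -69.7] -7.9
0 [-2.4 -8.8] 2.0
1 [-2.5 -8.9] 1.5
2 [-2.5 -9. ] 1.1
3 [-2.5 -9. ] 0.6
4 [-2.5 -9.1] 0.1
5 [-2.5 -9.1] -0.3
6 [-2.5 -9. ] -0.8
7 [-2.5 -9. ] -1.3
8 [-2.4 -8.9] -1.7
9 [-2.4 -8.8] -2.2
10 [-2.4 -8.7] -2.6
11 [-2.3 -8.6] -3.1
12 [-2.3 -8.4] -3.5
13 [-2.3 -8.2] -4.0
14 [-2.2 -8. ] -4.4
15 [-2.1 -7.8] -4.8
16 [-2.1 -7.5] -5.2
17 [-2.  -7.3] -5.6
18 [-1.9 -7. ] -5.9
19 [-1.8 -6.7] -6.3
20 [-1.8 -6.4] -6.6
21 [-1.7 -6.1] -7.0
22 [-1.6 -5.7] -7.3
23 [-1.5 -5.4] -7.6
24 [-1.4 -5. ] -7.8
25 [-1.3 -4.6] -8.1
26 [-1.2 -4.2] -8.3
27 [-1.  -3.8] -8.5
28 [-0.9 -3.4] -8.7
29 [-0.8 -3. ] -8.9
```

Request:
carry_out(
  plan=[
    {"tx":-6,"ty":-23,"tz":3,"rx":0,"ry":0,"rz":0},
    {"tx":-6,"ty":-22,"tz":3,"rx":0,"ry":0,"rz":0},
    {"tx":-2,"ty":-8,"tz":0,"rx":0,"ry":0,"rz":0},
    {"tx":0,"ty":0,"tz":0,"rx":0,"ry":0,"rz":0},
  ],
)

```text
time: 3.5
tool_pos: [543.8, 267.4, 318.9]
tcp_rot: [3.132, 0.509, 1.295]
contact_force: [-0.5, -0.5, 0.7]
grip_width: 0.8
finger_force: 0.0
```

Request:
carry_out(
  plan=[
    {"tx":-2.2,"ty":-8.2,"tz":-7.5,"rx":0,"ry":0,"rz":0},
    {"tx":-2.2,"ty":-8.2,"tz":-7.5,"rx":0,"ry":0,"rz":0},
    {"tx":-2.4,"ty":-8.8,"tz":2,"rx":0,"ry":0,"rz":0},
    {"tx":-2.5,"ty":-8.9,"tz":1.5,"rx":0,"ry":0,"rz":0},
    {"tx":-2.5,"ty":-9,"tz":1,"rx":0,"ry":0,"rz":0},
    {"tx":-2.5,"ty":-9,"tz":0.6,"rx":0,"ry":0,"rz":0},
    {"tx":0,"ty":0,"tz":0,"rx":0,"ry":0,"rz":0},
  ],
)

```text
time: 4.2
tool_pos: [528.9, 215.8, 303.9]
tcp_rot: [3.139, 0.519, 1.3]
contact_force: [0.2, 0.2, 0.8]
grip_width: 0.6
finger_force: 0.1
```

```bash
python3 -c "
from h import *
o=bot.get_obs();print(o['joint_positions'].round(3),o['tool_pos'].round(1),o['contact_force'],o['time'])
a=bot.capture('top')[140:315,150:400,::-1];b=bot.capture('scene')[105:280,250:460,::-1]
cv2.imwrite('pics/e.png',cv2.resize(np.hstack([a,b]),(800,304)))"
```

```text
[ 0.46   0.624  0.966 -0.401  1.889  0.669] [528.9 215.8 303.9] [0.16576535 0.15743326 0.82021134] 4.2
```

View pics/e.png

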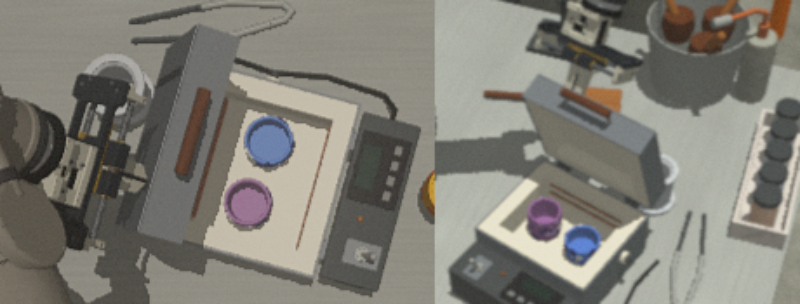

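The lid has tilted forward and the fingertips are on its back, so the push works. I'll continue along the arc.

Request:
carry_out(
  plan=[
    {"tx":-2.5,"ty":-9.1,"tz":0.1,"rx":0,"ry":0,"rz":0},
    {"tx":-2.5,"ty":-9.1,"tz":-0.3,"rx":0,"ry":0,"rz":0},
    {"tx":-2.5,"ty":-9,"tz":-0.8,"rx":0,"ry":0,"rz":0},
    {"tx":-2.5,"ty":-9,"tz":-1.3,"rx":0,"ry":0,"rz":0},
    {"tx":-2.4,"ty":-8.9,"tz":-1.7,"rx":0,"ry":0,"rz":0},
    {"tx":-2.4,"ty":-8.8,"tz":-2.2,"rx":0,"ry":0,"rz":0},
    {"tx":-2.4,"ty":-8.7,"tz":-2.6,"rx":0,"ry":0,"rz":0},
    {"tx":-2.3,"ty":-8.6,"tz":-3.1,"rx":0,"ry":0,"rz":0},
    {"tx":-2.3,"ty":-8.4,"tz":-3.5,"rx":0,"ry":0,"rz":0},
    {"tx":-2.3,"ty":-8.2,"tz":-4,"rx":0,"ry":0,"rz":0},
    {"tx":-2.2,"ty":-8,"tz":-4.4,"rx":0,"ry":0,"rz":0},
    {"tx":0,"ty":0,"tz":0,"rx":0,"ry":0,"rz":0},
  ],
)

```text
time: 5.5
tool_pos: [502.2, 120.0, 278.6]
tcp_rot: [3.142, 0.52, 1.302]
contact_force: [-0.4, -0.8, 0.3]
grip_width: 0.3
finger_force: 0.0
```

Request:
carry_out(
  plan=[
    {"tx":-2.1,"ty":-7.8,"tz":-4.8,"rx":0,"ry":0,"rz":0},
    {"tx":-2.1,"ty":-7.5,"tz":-5.2,"rx":0,"ry":0,"rz":0},
    {"tx":-2,"ty":-7.3,"tz":-5.6,"rx":0,"ry":0,"rz":0},
    {"tx":-1.9,"ty":-7,"tz":-5.9,"rx":0,"ry":0,"rz":0},
    {"tx":-1.8,"ty":-6.7,"tz":-6.3,"rx":0,"ry":0,"rz":0},
    {"tx":-1.8,"ty":-6.4,"tz":-6.6,"rx":0,"ry":0,"rz":0},
    {"tx":-1.7,"ty":-6.1,"tz":-7,"rx":0,"ry":0,"rz":0},
    {"tx":-1.6,"ty":-5.7,"tz":-7.3,"rx":0,"ry":0,"rz":0},
    {"tx":-1.5,"ty":-5.4,"tz":-7.6,"rx":0,"ry":0,"rz":0},
    {"tx":0,"ty":0,"tz":0,"rx":0,"ry":0,"rz":0},
  ],
)

```text
time: 6.5
tool_pos: [485.6, 60.6, 221.6]
tcp_rot: [-3.14, 0.52, 1.303]
contact_force: [-0.0, 0.0, 0.1]
grip_width: 0.3
finger_force: 0.0
```

```bash
python3 arc.py 0.285 -0.05 8 178 60; python3 -c "
from h import *
a=bot.capture('top')[140:315,190:400,::-1];b=bot.capture('scene')[135:310,250:460,::-1]
cv2.imwrite('pics/f.png',cv2.resize(np.hstack([a,b]),(800,333)))"
```

```text
kiln now -37.15470884271499 65.96962731226886 221.58905157205666
first -36.0 222.6 delta [0.3 1.2] 1.0
0 [-1.2 -4.2] -6.5
1 [-1.1 -3.9] -6.7
2 [-1.  -3.7] -6.9
3 [-0.9 -3.4] -7.0
4 [-0.9 -3.1] -7.2
5 [-0.8 -2.8] -7.3
6 [-0.7 -2.5] -7.4
7 [-0.6 -2.2] -7.5
```

View pics/f.png

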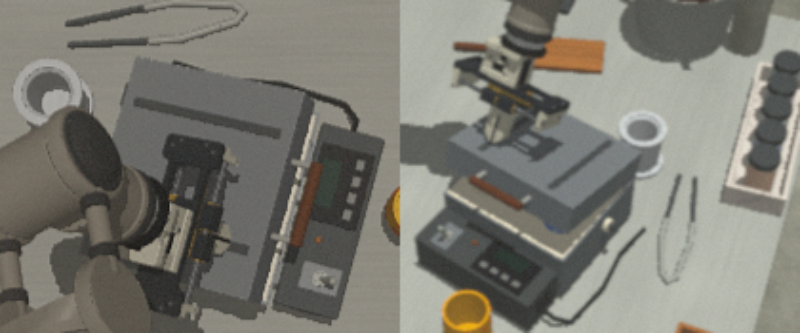

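The lid is mostly down, about 0.28 rad, with the fingertips on top. I'll ease it the rest of the way.

Request:
carry_out(
  plan=[
    {"tx":-1.2,"ty":-4.2,"tz":-6.5,"rx":0,"ry":0,"rz":0},
    {"tx":-1.1,"ty":-3.9,"tz":-6.7,"rx":0,"ry":0,"rz":0},
    {"tx":-1,"ty":-3.7,"tz":-6.9,"rx":0,"ry":0,"rz":0},
    {"tx":-0.9,"ty":-3.4,"tz":-7,"rx":0,"ry":0,"rz":0},
    {"tx":-0.9,"ty":-3.1,"tz":-7.2,"rx":0,"ry":0,"rz":0},
    {"tx":-0.8,"ty":-2.8,"tz":-7.3,"rx":0,"ry":0,"rz":0},
    {"tx":0,"ty":0,"tz":-3,"rx":0,"ry":0,"rz":0},
    {"tx":0,"ty":0,"tz":0,"rx":0,"ry":0,"rz":0},
    {"tx":0,"ty":0,"tz":0,"rx":0,"ry":0,"rz":0},
  ],
)

```text
time: 7.5
tool_pos: [480.3, 40.6, 178.0]
tcp_rot: [3.141, 0.518, 1.303]
contact_force: [0.3, 0.0, 0.9]
grip_width: 0.6
finger_force: 0.0
```

Request:
carry_out(
  plan=[
    {"tx":0,"ty":0,"tz":-2,"rx":0,"ry":0,"rz":0},
    {"tx":0,"ty":0,"tz":-2,"rx":0,"ry":0,"rz":0},
    {"tx":0,"ty":0,"tz":0,"rx":0,"ry":0,"rz":0},
  ],
)

```text
time: 7.8
tool_pos: [480.4, 40.2, 174.6]
tcp_rot: [3.14, 0.519, 1.302]
contact_force: [-2.0, -2.2, 5.0]
grip_width: 0.3
finger_force: 2.4
```

Request:
carry_out(
  plan=[
    {"tx":0,"ty":0,"tz":-2,"rx":0,"ry":0,"rz":0},
    {"tx":0,"ty":0,"tz":-2,"rx":0,"ry":0,"rz":0},
    {"tx":0,"ty":0,"tz":0,"rx":0,"ry":0,"rz":0},
  ],
)

```text
time: 8.1
tool_pos: [480.4, 40.0, 173.7]
tcp_rot: [3.137, 0.521, 1.3]
contact_force: [-7.3, 1.5, 24.9]
grip_width: 0.5
finger_force: 12.5
```

The lid is seated, with 25 N on the tips and z as expected for shut. I'll lift, untilt and go to the front of the toggle.

Request:
carry_out(
  plan=[
    {"tx":0,"ty":0,"tz":10,"rx":0,"ry":0,"rz":0},
    {"tx":0,"ty":0,"tz":30,"rx":0,"ry":0,"rz":0},
    {"tx":0,"ty":0,"tz":40,"rx":0,"ry":0,"rz":0},
    {"tx":-14,"ty":-38,"tz":0,"rx":0.125,"ry":-0.034,"rz":0},
    {"tx":-14,"ty":-38,"tz":0,"rx":0.125,"ry":-0.034,"rz":0},
    {"tx":-14,"ty":-38,"tz":0,"rx":0.125,"ry":-0.034,"rz":0},
    {"tx":-15,"ty":-38,"tz":0,"rx":0.125,"ry":-0.034,"rz":0},
    {"tx":0,"ty":0,"tz":0,"rx":0,"ry":0,"rz":0},
    {"tx":0,"ty":0,"tz":0,"rx":0,"ry":0,"rz":0},
  ],
)

```text
time: 9.0
tool_pos: [423.2, -112.8, 250.2]
tcp_rot: [-3.141, 0.005, 1.295]
contact_force: [0.2, 0.8, 0.4]
grip_width: 0.8
finger_force: 0.0
```

```bash
python3 arc.py 0 0 0 1 1 | head -1; python3 -c "
from h import *
print(bot.get_obs()['joint_positions'].round(2))
a=bot.capture('top')[140:315,190:400,::-1];b=bot.capture('scene')[160:335,230:440,::-1]
cv2.imwrite('pics/g.png',cv2.resize(np.hstack([a,b]),(800,333)))"
```

```text
kiln now -220.88346860169443 80.16283556057355 250.18679621474493
[-0.43  0.16  1.7  -0.01  1.28 -0.15]
```

View pics/g.png

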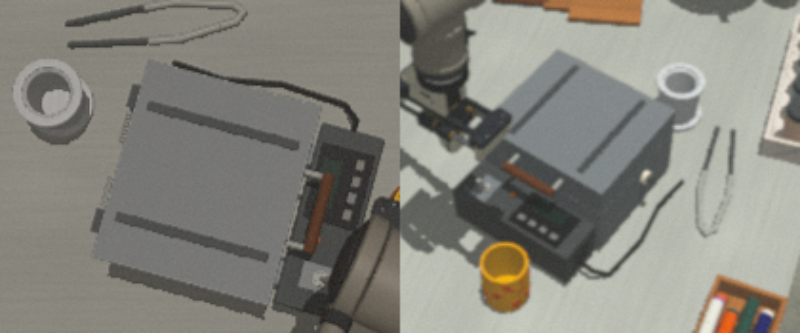

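The lid looks fully shut, and the tool is above the front of the control box beside the switch. Now down and push.

Request:
carry_out(
  plan=[
    {"tx":0,"ty":0,"tz":-40,"rx":0,"ry":0,"rz":0},
    {"tx":0,"ty":0,"tz":-40,"rx":0,"ry":0,"rz":0},
    {"tx":0,"ty":0,"tz":-40,"rx":0,"ry":0,"rz":0},
    {"tx":0,"ty":0,"tz":-18,"rx":0,"ry":0,"rz":0},
    {"tx":0,"ty":0,"tz":0,"rx":0,"ry":0,"rz":0},
    {"tx":2,"ty":8,"tz":0,"rx":0,"ry":0,"rz":0},
    {"tx":2,"ty":8,"tz":0,"rx":0,"ry":0,"rz":0},
    {"tx":2,"ty":6,"tz":0,"rx":0,"ry":0,"rz":0},
    {"tx":2,"ty":6,"tz":0,"rx":0,"ry":0,"rz":0},
    {"tx":0,"ty":0,"tz":0,"rx":0,"ry":0,"rz":0},
  ],
)

```text
time: 10.1
tool_pos: [432.7, -81.4, 112.7]
tcp_rot: [3.141, 0.005, 1.304]
contact_force: [-0.0, -0.3, -0.4]
grip_width: 0.6
finger_force: 0.0
```

Request:
carry_out(
  plan=[
    {"tx":1,"ty":4,"tz":0,"rx":0,"ry":0,"rz":0},
    {"tx":1,"ty":4,"tz":0,"rx":0,"ry":0,"rz":0},
    {"tx":1,"ty":4,"tz":0,"rx":0,"ry":0,"rz":0},
    {"tx":1,"ty":4,"tz":0,"rx":0,"ry":0,"rz":0},
    {"tx":0,"ty":0,"tz":0,"rx":0,"ry":0,"rz":0},
  ],
)

```text
time: 10.6
tool_pos: [436.1, -65.6, 112.1]
tcp_rot: [-3.141, 0.005, 1.303]
contact_force: [-0.1, -1.6, 1.8]
grip_width: 0.5
finger_force: 0.7
```

Request:
carry_out(
  plan=[
    {"tx":1,"ty":3,"tz":0,"rx":0,"ry":0,"rz":0},
    {"tx":1,"ty":3,"tz":0,"rx":0,"ry":0,"rz":0},
    {"tx":0,"ty":0,"tz":0,"rx":0,"ry":0,"rz":0},
  ],
)

```text
time: 10.9
tool_pos: [437.7, -60.7, 111.8]
tcp_rot: [-3.14, 0.007, 1.304]
contact_force: [-2.0, -7.8, -0.5]
grip_width: 0.2
finger_force: 3.4
```

Request:
carry_out(
  plan=[
    {"tx":0.5,"ty":2,"tz":0,"rx":0,"ry":0,"rz":0},
    {"tx":0.5,"ty":2,"tz":0,"rx":0,"ry":0,"rz":0},
    {"tx":0,"ty":0,"tz":0,"rx":0,"ry":0,"rz":0},
    {"tx":0,"ty":0,"tz":0,"rx":0,"ry":0,"rz":0},
  ],
)

```text
time: 11.3
tool_pos: [438.1, -59.6, 111.7]
tcp_rot: [-3.14, 0.012, 1.304]
contact_force: [-5.1, -22.7, -1.0]
grip_width: 0.9
finger_force: 10.3
```

The toggle is at its stop: 23 N and the tip has stopped moving. I'll back off and rise clear.

Request:
carry_out(
  plan=[
    {"tx":-3,"ty":-12,"tz":0,"rx":0,"ry":0,"rz":0},
    {"tx":-6,"ty":-22,"tz":0,"rx":0,"ry":0,"rz":0},
    {"tx":-6,"ty":-22,"tz":20,"rx":0,"ry":0,"rz":0},
    {"tx":-6,"ty":-22,"tz":40,"rx":0,"ry":0,"rz":0},
    {"tx":-6,"ty":-22,"tz":40,"rx":0,"ry":0,"rz":0},
    {"tx":-20,"ty":-40,"tz":20,"rx":0,"ry":0,"rz":0},
    {"tx":-20,"ty":-40,"tz":0,"rx":0,"ry":0,"rz":0},
    {"tx":-20,"ty":-40,"tz":0,"rx":0,"ry":0,"rz":0},
    {"tx":0,"ty":0,"tz":0,"rx":0,"ry":0,"rz":0},
    {"tx":0,"ty":0,"tz":0,"rx":0,"ry":0,"rz":0},
  ],
)

```text
time: 12.3
tool_pos: [351.6, -276.1, 231.6]
tcp_rot: [-3.14, 0.003, 1.3]
contact_force: [0.7, -0.4, -0.5]
grip_width: 0.3
finger_force: 0.0
```

```bash
python3 -c "
from h import *
a=bot.capture('top')[140:315,190:400,::-1];b=bot.capture('scene')[160:335,230:440,::-1]
cv2.imwrite('pics/i.png',cv2.resize(np.hstack([a,b]),(800,333),interpolation=cv2.INTER_CUBIC))"
```

```text
(no output)
```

View pics/i.png

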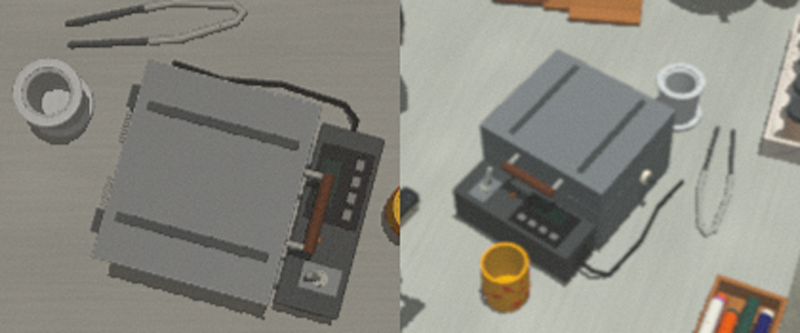

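The lid is flush and shut, the toggle at (313,278) now leans towards the kiln, and nothing else has moved. I'll hand it in.

```bash
python3 -c "
from plant import bot
print(bot.close_job())"
```

```text
the job is handed in; nothing more can be done
None
```

I eased the kiln lid shut with the fingertips, flipped the toggle to its stop towards the kiln, moved the arm clear and handed the job in; the last pictures of the kiln area showed nothing else disturbed, but the hand-in returned no verdict.

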